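# Tighten the red hole saw's nut with its ratchet spanner

## Task

Two hole saws stand teeth down on round base discs, each with a ratchet spanner left on its nut. Tighten the nut of the red hole saw: swing its spanner back and forth between its two stop pins, so that the nut turns clockwise on each working stroke and stays put on each return, until the white stripe on the nut's cap points at the white index post, then let go. The blue saw is already tight: leave its spanner where it is.

Things in the scene. Friction and masses are not known exactly. Their poses are not given: they have to be found in the camera images.
- red_nut (a joint): Red saw's nut angle, rad: 0 = stripe at the white post; starts -2.5 to -1.9, grows clockwise (tightening). Its black cap, 68 mm across, top 87 mm up (stud end 99), white stripe 12 mm wide to its rim, sits on the head of the spanner, which alone can turn it (2.7 N at the grip). It stays as left; a return drags it back under 0.05 rad, then up to 0.13 rad is lost before it drives.
- red_axis (a point): On the nut's vertical axis, 72 mm up. Frame of the fixed stand: z up, x to the white index post (86 mm high, 70 mm from the axis, on the side away from the robot). Dark disc 170 mm across, red hole saw 100 mm across, top 57 mm up. Two steel stop pins (12 mm thick, 82 mm high, 75 mm from the axis) let the spanner swing 0.6 rad either side of -x, i.e. roughly towards the robot.
- red_grip (a point): Middle of the red saw's spanner handle, 150 mm out from red_axis, 72 mm up. Handle level, radial, free below: black, 100 to 210 mm from the axis, 24 mm wide, 20 mm thick, thin red band near its end. Turns only about the axis, freely, and stays as left. Working stroke: clockwise seen from above, the handle goes to the robot's left (+y); return stroke to its right (-y).
- blue_grip (a point): Middle of the like spanner handle (blue band) on the other stand, whose hole saw is blue, 82 mm across: 150 mm from its own axis, 72 mm up. Leave it alone: this point must stay within 40 mm of its start.

How it is judged:
By the outcome, as a careful person would: the job done as asked, in the order asked, and still so for the second after the job is handed in, with the robot touching nothing.
It also fails if it takes over 64 s, if anything falls off the work surface, if the arm or the gripper's body presses on something with over 40 N, if the wrist force passes 120 N, or if a joint passes its speed limit or range.

## Robot

A 7-joint arm with a two-finger parallel gripper is mounted at the origin on the work surface. World frame = base frame: x ahead of the robot, y to its left, z up, the work surface at z = 0. Lengths are in m, angles in degrees, forces in N, time in s.
With the tool pointing down it reaches from about 0.35 to 0.9 m from the base axis. Payload 7.2 kg.
Tool frame: the origin (TCP) lies at the very end of the fingers, on their centre line; the grasp point (between the pads) lies 19 mm behind it; z points along the fingers, y is the line along which they close (so a half turn about z gives the same grasp; the last joint's range is limited). The gripper opens to 85 mm and grips with 20 to 120 N. Pads are 22 mm wide; open, the fingers measure 114 mm over their backs; the gripper's body (76 mm by 85 mm) begins 54 mm behind the grasp point. The pads swing forward as they close: fully open they stand 13 mm farther back than shut.
Start: joints at [-71.517, 23.554, -0.728, 91.456, 0.321, 64.991, -4.71], TCP at [0.238, 0.578, 0.231] pointing down, gripper open.
Joint ranges: [-169.25, 169.25], [-16.82, 113.86], [-84.01, 82.57], [7.8, 145.47], [-59.2, 239.2], [7.22, 106.19], [-163.78, 163.78]. Speed limits (degrees/s): [136.94, 136.94, 172.46, 172.46, 180, 180, 180].

## Interface

Orientations are given as [roll, pitch, yaw] about the fixed x, y, z axes, in that order (R = Rz(yaw) Ry(pitch) Rx(roll)).
In Python, from rig import sensors, capture, get_calibration, order gives the robot as it stands.
- The arm moves only by the shell command python3 -m handwheel 'ROWS' [OPENING] [FORCE]. ROWS is JSON, one flat list of numbers, 4 for each row, row after row: the shift along the tool's x, y, z each as a share of 3 cm, from -1 to 1, then the turn about the tool's z as a share of 0.12 rad, from -1 to 1. In form: [tx, ty, tz, turn, tx, ty, tz, turn, ...]. A call has exactly 10 rows; each row shifts and turns the commanded pose from where the row before left it, along the tool's axes as they then stand; what a row does not reach is not made up. A row lasts 1/12 s, in which the tool goes at most 41.7 mm and 7.16 degrees, less where a joint would pass 70% of its speed; a pose out of reach is approached as far as the arm can. A call with a number of a shift or a turn outside -1 to 1 is refused whole. A call with a gripper value outside its range is refused whole. OPENING is the opening, from 0 (shut) to 1 (fully open), set as the call begins (- or left out, the last holds). The fingers move at their own pace and stop on an object; FORCE is the grip in N (left out, the last holds). Time passes only in rows, so rows that do not move let the fingers close, or fill a call up. It gives the time, the measured TCP pose, the force, the opening and the grip force at its end, in the units of the state.
- sensors.sense(): the state, without advancing time (a new reading comes with each control period).
- capture(name): name is "side" or "top"; returns the picture (480x640x3 uint8, blue, green, red); there is no depth.
- get_calibration(name): a dict with "camera_matrix" (3x3 intrinsics, pixels), "eye" and "attitude" of the camera in the world. Camera axes: x right, y down, z forward; pixel columns grow to the right and rows downward; lengths in m; the calibration is good to about 2 mm. A picture is of the moment at which its call begins. get_calibration takes no time and is no camera call.
- order.finish_job(): hands the job in; it is judged then, once.
The state is a dict: "time_s": time; "qpos": joint angles; "qd": joint speeds; "tau": joint torques, N m; "eef_pos": TCP position; "tool_rot": TCP orientation; "wrist_force": force on the tool from outside, world axes, zero at the start; "moment": the same for the moment, N m; "opening": finger opening in m; "grasp_force": force on a finger pad.
Only numpy, scipy, OpenCV 4.12 (cv2) and the standard library are available. Lean on these libraries where they do the work, as an engineer would, in place of code of your own. Each camera call takes 0.05 s, during which the arm holds its last target. There are 200 camera calls.

## Working session

There is one attempt and no reset: what is moved stays moved. The work goes in short steps, Python scripts to look and compute and a shell command to move; the robot and the scene stay as the last step left them, time stands still between calls to the robot, and variables do not carry over. Pictures are saved under pics/ and viewed, at most 10 in all, crops included, and the job is handed in when it is done.

```bash
mkdir -p pics; python3 - <<'E'
from rig import sensors,capture,get_calibration
import cv2
for n in("side","top"):
    c=get_calibration(n);print(n,c)
    cv2.imwrite(f"pics/{n}0.png",capture(n))
s=sensors.sense();print(s)
E
```

```text
side {'camera_matrix': array([[451.12048075,   0.        , 316.68264982],
       [  0.        , 451.12048075, 237.97771348],
       [  0.        ,   0.        ,   1.        ]]), 'eye': array([0.06912856, 0.47386148, 0.5801281 ]), 'attitude': array([-128.00485967,    0.21870188, -135.3252127 ])}
top {'camera_matrix': array([[565.20235014,   0.        , 321.32258588],
       [  0.        , 565.20235014, 236.23127765],
       [  0.        ,   0.        ,   1.        ]]), 'eye': array([ 0.3591915 , -0.02274299,  1.03779295]), 'attitude': array([-169.33606796,    0.64254301,  -88.54476173])}
{'time_s': 0.1, 'qpos': array([-71.51697099,  23.59511861,  -0.72743642,  91.49988501,
         0.31851459,  64.98973407,  -4.71000505]), 'qd': array([ 0.0167545 , -0.03829496,  0.09590244, -0.14477554, -0.03747357,
        0.0129148 ,  0.04346615]), 'tau': array([ 3.22801017e-03, -6.01830125e+01,  6.84660003e-01, -3.00081003e+01,
        1.41163220e-02,  6.60887177e-03, -2.96125825e-05]), 'eef_pos': array([0.23793512, 0.57745207, 0.23053615]), 'tool_rot': array([-1.79917359e+02,  4.08773624e-03,  1.57608676e+02]), 'wrist_force': array([ 0.03895225, -0.11698392,  0.00474815]), 'moment': array([-0.00822857, -0.00412144, -0.00043114]), 'grasp_force': 0.0, 'opening': 0.0853483182835667}
```

View pics/top0.png

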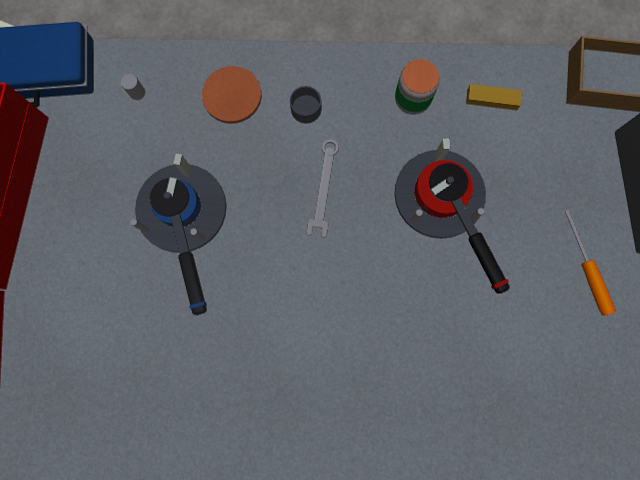

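View pics/side0.png

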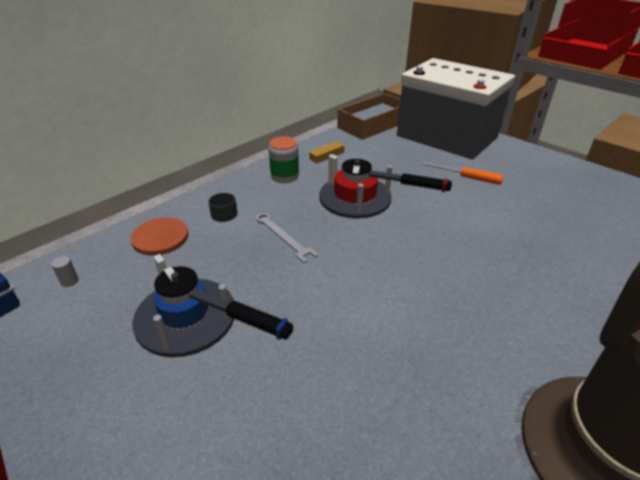

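Top view: red saw is on the right with its cap at (449,181), post at (446,143), pins at (419,212) and (481,211), and handle end at (501,284). The white stripe points down-left. Side view: red cap at (356,167), handle end at (447,184).

```bash
cat > h.py <<'E'
import numpy as np,cv2
from scipy.spatial.transform import Rotation as R
from rig import sensors,capture,get_calibration
def ray(n,p):
    c=get_calibration(n);d=R.from_euler('xyz',c['attitude'],degrees=True).as_matrix()@np.linalg.inv(c['camera_matrix'])@[p[0],p[1],1.]
    return np.array(c['eye']),d/np.linalg.norm(d)
def plane(n,p,z):
    o,d=ray(n,p);return o+d*(z-o[2])/d[2]
def tri(a,b):
    o,d=ray('top',a);q,e=ray('side',b)
    s=np.linalg.lstsq(np.c_[d,-e],q-o,rcond=None)[0]
    x,y=o+s[0]*d,q+s[1]*e
    return (x+y)/2,np.linalg.norm(x-y)
def proj(n,P):
    c=get_calibration(n);m=R.from_euler('xyz',c['attitude'],degrees=True).as_matrix()
    v=c['camera_matrix']@m.T@(np.asarray(P)-c['eye']);return v[:2]/v[2]
E
python3 - <<'E'
from h import *
t=cv2.imread('pics/top0.png');s=cv2.imread('pics/side0.png')
a=cv2.resize(t[130:300,390:520],None,fx=4,fy=4,interpolation=cv2.INTER_CUBIC)[:600]
b=cv2.resize(s[140:220,310:460],None,fx=4,fy=4,interpolation=cv2.INTER_CUBIC)
o=np.zeros((600,800,3),np.uint8);o[:600,:]=0
a=cv2.resize(t[130:300,395:515],(420,595),interpolation=cv2.INTER_CUBIC) # 3.5x
b=cv2.resize(s[145:225,320:455],(378,224),interpolation=cv2.INTER_CUBIC) # 2.8x
o[:595,:420]=a;o[:224,422:800]=b
cv2.imwrite('pics/crop0.png',o)
for n,im in(('top',t),('side',s)):
    i=im.astype(int);h=cv2.cvtColor(im,cv2.COLOR_BGR2HSV)
    m=((h[...,1]>150)&((h[...,0]<6)|(h[...,0]>174))&(h[...,2]>60)).astype(np.uint8)
    k,l,st,ce=cv2.connectedComponentsWithStats(m)
    print(n,[(st[j].tolist(),ce[j].round(1).tolist()) for j in range(1,k) if 6<st[j,4]<2500])
for A,B in(((449,181),(356,167)),((446,143),(333,157)),((501,284),(447,184))): print(tri(A,B))
for p in((419,212),(481,211)): print(plane('top',p,.082))
E
```

```text
top [([0, 83, 11, 30, 114], [2.2, 93.4]), ([0, 103, 30, 118, 325], [13.5, 162.4]), ([24, 128, 6, 7, 14], [26.9, 130.9]), ([36, 128, 4, 5, 8], [37.5, 130.1]), ([20, 136, 9, 22, 48], [23.1, 145.6]), ([29, 153, 4, 8, 9], [30.6, 156.1]), ([17, 155, 4, 4, 8], [18.5, 156.5]), ([16, 161, 7, 5, 10], [18.9, 162.8]), ([417, 160, 56, 54, 1078], [439.8, 189.3]), ([15, 167, 6, 4, 9], [18.0, 168.3]), ([12, 182, 4, 6, 12], [13.2, 184.2]), ([7, 192, 10, 7, 19], [11.3, 194.8]), ([18, 198, 5, 4, 8], [19.8, 199.8]), ([8, 200, 4, 4, 9], [9.7, 201.1]), ([6, 206, 3, 7, 9], [6.6, 209.1]), ([0, 220, 4, 5, 9], [1.1, 221.9]), ([0, 227, 5, 7, 11], [2.3, 230.3]), ([0, 235, 4, 9, 14], [0.9, 238.0]), ([494, 279, 14, 9, 60], [500.6, 283.2])]
side [([474, 85, 11, 3, 18], [478.8, 86.3]), ([335, 169, 42, 34, 773], [354.3, 187.5]), ([443, 179, 5, 8, 23], [444.6, 182.3])]
(array([ 0.64297947, -0.22945046,  0.07774934]), np.float64(0.0013454523497329627))
(array([ 0.7116514 , -0.22543802,  0.07937428]), np.float64(0.0031143423522063084))
(array([ 0.46256238, -0.31726624,  0.07156262]), np.float64(0.005621024543538518))
[ 0.58546558 -0.17546112  0.082     ]
[ 0.58967972 -0.28249013  0.082     ]
```

View pics/crop0.png

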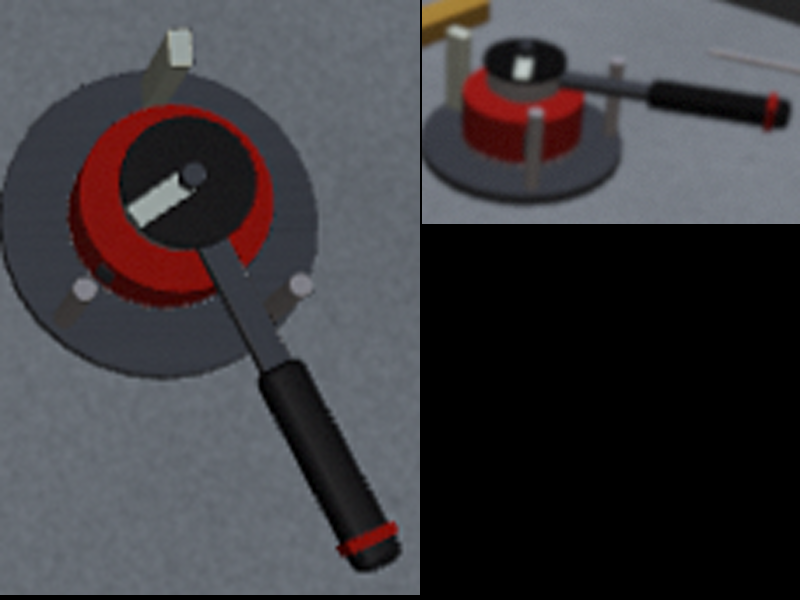

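Crop: cap centre is about (448.7,182.0), post top (446.4,143.7), stripe rim end (433.3,191.7), and the handle axis runs from (475.6,235) to (500.4,284.6), close to the right pin at (481,211).

```bash
cat >> h.py <<'E'
C=plane('top',(448.7,182.0),.087); P=plane('top',(446.4,143.7),.086)
A0=np.arctan2(*(P-C)[1::-1])
def look(im):
    """nut angle (rad, 0 = at post) and handle angle from -x (positive = clockwise/left), band position"""
    ys,xs=np.mgrid[150:215,410:490]
    W=np.array([plane('top',p,.087) for p in np.c_[xs.ravel(),ys.ravel()]])[:,:2]-C[:2]
    v=im[ys.ravel(),xs.ravel()].astype(int); r=np.hypot(*W.T)
    m=(v.min(1)>110)&(r>.010)&(r<.031)
    w=W[m].mean(0) if m.sum() else np.array([np.nan]*2)
    nut=-(np.arctan2(w[1],w[0])-A0)
    h=cv2.cvtColor(im,cv2.COLOR_BGR2HSV)
    k=((h[...,1]>150)&((h[...,0]<6)|(h[...,0]>174))&(h[...,2]>60)); k[:235]=0;k[:,:330]=0;k[330:]=0
    q=np.argwhere(k).mean(0)[::-1] if k.any() else np.array([np.nan]*2)
    B=plane('top',q,.078); d=-(B-C)[:2]
    return (nut+np.pi)%(2*np.pi)-np.pi,m.sum(),-(np.arctan2(d[1],d[0])-A0),B
def rep():
    n,c,h,B=look(capture('top'));s=sensors.sense()
    print('nut %.3f (%d px) handle %.3f band %s'%(n,c,h,B.round(3)),'t',s['time_s'],'tcp',s['eef_pos'].round(4),s['tool_rot'].round(1),'F',s['wrist_force'].round(1),s['opening'].round(3),s['grasp_force'])
E
python3 - <<'E'
from h import *
print(C,P,np.linalg.norm((P-C)[:2]),np.degrees(A0));print(look(cv2.imread('pics/top0.png')))
a,b=plane('top',(475.6,235.1),.082),plane('top',(500.4,284.6),.08);d=a-b
print(a,b,np.degrees(np.arctan2(d[1],d[0])))
for p in((419,212),(481,211)):
    q=plane('top',p,.082);d=-(q-C)[:2];print(np.hypot(*d),-(np.arctan2(d[1],d[0])-A0))
E
```

```text
[ 0.6389916  -0.22654167  0.087     ] [ 0.70923585 -0.2238444   0.086     ] 0.07029601723371638 2.1989916963539318Traceback (most recent call last):
  File "<stdin>", line 2, in <module>
  File "h.py", line 22, in look
    W=np.array([plane('top',p,.087) for p in np.c_[xs.ravel(),ys.ravel()]])[:,:2]-C[:2]
                ~~~~~^^^^^^^^^^^^^^
  File "h.py", line 8, in plane
    o,d=ray(n,p);return o+d*(z-o[2])/d[2]
        ~~~^^^^^
  File "h.py", line 5, in ray
    c=get_calibration(n);d=R.from_euler('xyz',c['attitude'],degrees=True).as_matrix()@np.linalg.inv(c['camera_matrix'])@[p[0],p[1],1.]
ValueError: time passes only in moves, steps and waits
```

```bash
sed -i 's/get_calibration(n)/CAL[n]/; s/^def ray/CAL={n:get_calibration(n) for n in("side","top")}\ndef ray/' h.py; grep -n get_cal h.py
python3 - <<'E'
from h import *
print(look(cv2.imread('pics/top0.png')))
a,b=plane('top',(475.6,235.1),.082),plane('top',(500.4,284.6),.08);d=a-b
print(a,b,np.degrees(np.arctan2(d[1],d[0])))
for p in((419,212),(481,211)):
    q=plane('top',p,.082);d=-(q-C)[:2];print(np.hypot(*d),-(np.arctan2(d[1],d[0])-A0))
E
```

```text
3:from rig import sensors,capture,get_calibration
4:CAL={n:get_calibration(n) for n in("side","top")}
(np.float64(-2.0677126133443204), np.int64(81), np.float64(-0.4254409112196258), array([ 0.46564256, -0.31325367,  0.078     ]))
[ 0.54698893 -0.27212112  0.082     ] [ 0.46306823 -0.31231811  0.08      ] 25.593851680500098
0.07398822758039131 0.800404418288326
0.07457808580141981 -0.8099842742005283
```

```bash
cat > plan.py <<'E'
from h import *
def step(p,yaw,r):  # yaw deg
    c,s=np.cos(np.radians(yaw)),np.sin(np.radians(yaw))
    p=p+.03*(r[0]*np.array([c,s,0])+r[1]*np.array([s,-c,0])-r[2]*np.array([0,0,1]))
    return p,yaw-np.degrees(.12*r[3])
def solve(p,yaw,p2,yaw2,n):  # one repeated row
    from scipy.optimize import fsolve
    def end(r):
        q,y=p,yaw
        for _ in range(n): q,y=step(q,y,r)
        return np.r_[(q-p2)*100,(y-yaw2)/10]
    return fsolve(end,[0,0,0,0.])
E
python3 - <<'E'
from plan import *
p=np.array([.238,.5775,.2305]);yaw=157.6
a0,a1=67.6,np.degrees(np.arctan2(-.294,.505));r0,r1=.6246,.5843
for k in range(1,5):
    a=np.radians(a0+(a1-a0)*k/4);r=r0+(r1-r0)*k/4
    q=np.array([r*np.cos(a),r*np.sin(a),.2305-.0305*k/4]);y=157.6-131*k/4
    x=solve(p,yaw,q,y,10).round(2);print(x,)
    for _ in range(10):p,yaw=step(p,yaw,x)
    print(p,yaw)
E
```

```text
[-0.89  0.01  0.03  0.48]
[0.44942383 0.42044089 0.2215    ] 124.59763100046453
[-0.86  0.13  0.02  0.47]
[0.57290145 0.19445397 0.2155    ] 92.28281135508604
[-0.82  0.25  0.03  0.48]
[ 0.5923059  -0.05847624  0.2065    ] 59.28044235555059
[-0.77  0.36  0.02  0.48]
[ 0.50416677 -0.294052    0.2005    ] 26.27807335601519
```

```bash
python3 -m handwheel '[-0.89,0.01,0.03,0.48,-0.89,0.01,0.03,0.48,-0.89,0.01,0.03,0.48,-0.89,0.01,0.03,0.48,-0.89,0.01,0.03,0.48,-0.89,0.01,0.03,0.48,-0.89,0.01,0.03,0.48,-0.89,0.01,0.03,0.48,-0.89,0.01,0.03,0.48,-0.89,0.01,0.03,0.48]' 1
python3 -m handwheel '[-0.86,0.13,0.02,0.47,-0.86,0.13,0.02,0.47,-0.86,0.13,0.02,0.47,-0.86,0.13,0.02,0.47,-0.86,0.13,0.02,0.47,-0.86,0.13,0.02,0.47,-0.86,0.13,0.02,0.47,-0.86,0.13,0.02,0.47,-0.86,0.13,0.02,0.47,-0.86,0.13,0.02,0.47]'
```

```text
time_s: 0.93
eef_pos: [0.4503, 0.4197, 0.2218]
tool_rot: [-180.0, 0.0, 124.4]
wrist_force: [0.8, -0.1, 0.2]
opening: 0.0855
grasp_force: 0.0
time_s: 1.77
eef_pos: [0.5733, 0.1936, 0.2158]
tool_rot: [-180.0, 0.0, 92.1]
wrist_force: [0.1, 0.6, -0.1]
opening: 0.0854
grasp_force: 0.0
```

Tracks well.

```bash
python3 -m handwheel '[-0.82,0.25,0.03,0.48,-0.82,0.25,0.03,0.48,-0.82,0.25,0.03,0.48,-0.82,0.25,0.03,0.48,-0.82,0.25,0.03,0.48,-0.82,0.25,0.03,0.48,-0.82,0.25,0.03,0.48,-0.82,0.25,0.03,0.48,-0.82,0.25,0.03,0.48,-0.82,0.25,0.03,0.48]'
python3 -m handwheel '[-0.77,0.36,0.02,0.48,-0.77,0.36,0.02,0.48,-0.77,0.36,0.02,0.48,-0.77,0.36,0.02,0.48,-0.77,0.36,0.02,0.48,-0.77,0.36,0.02,0.48,-0.77,0.36,0.02,0.48,-0.77,0.36,0.02,0.48,-0.77,0.36,0.02,0.48,-0.77,0.36,0.02,0.48]'
python3 -m handwheel '[0,0,0.4,0,0,0,0.4,0,0,0,0.4,0,0,0,0.4,0,0,0,0.4,0,0,0,0.4,0,0,0,0.2,0,0,0,0,0,0,0,0,0,0,0,0,0]'
python3 - <<'E'
from h import *
cv2.imwrite('pics/t1.png',np.vstack([capture('top')[120:400,300:620],capture('side')[100:300,220:540]]))
rep()
E
```

```text
time_s: 2.6
eef_pos: [0.5922, -0.0592, 0.2068]
tool_rot: [-180.0, 0.0, 59.1]
wrist_force: [0.2, -0.5, -0.4]
opening: 0.0856
grasp_force: 0.0
time_s: 3.43
eef_pos: [0.5037, -0.2945, 0.2009]
tool_rot: [-180.0, 0.0, 26.1]
wrist_force: [0.2, -0.2, 0.4]
opening: 0.0853
grasp_force: 0.0
time_s: 4.27
eef_pos: [0.5048, -0.2939, 0.1237]
tool_rot: [180.0, -0.0, 26.3]
wrist_force: [-0.0, -0.6, -0.2]
opening: 0.0854
grasp_force: 0.0Traceback (most recent call last):
  File "<stdin>", line 3, in <module>
  File "h.py", line 35, in rep
    print('nut %.3f (%d px) handle %.3f band %s'%(n,c,h,B.round(3)),'t',s['time_s'],'tcp',s['eef_pos'].round(4),s['tool_rot'].round(1),'F',s['wrist_force'].round(1),s['opening'].round(3),s['grasp_force'])
                                                                                                                                                                     ^^^^^^^^^^^^^^^^^^
AttributeError: 'float' object has no attribute 'round'
```

View pics/t1.png

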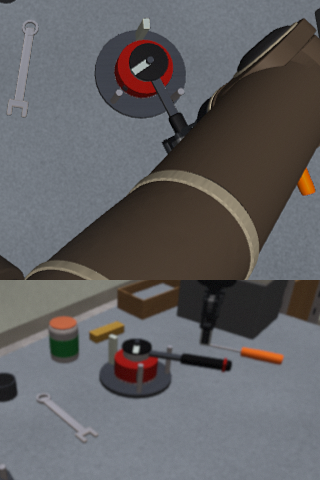

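Top: the arm hides the handle, but the cap and stripe remain visible. Side: gripper tip is at about (427,165), above and behind the handle. I'll check that with a projection.

```bash
sed -i "s/s\['opening'\].round(3)/round(s['opening'],3)/" h.py; python3 - <<'E'
from h import *
rep()
T=np.array([.5048,-.2939,.1237]);u=np.array([.4379*1,-.899,0])
u=np.array([np.sin(np.radians(26.3)),-np.cos(np.radians(26.3)),0])
for s in(-.05,0,.05): print(proj('side',T+s*u),proj('top',T+s*u))
print(proj('side',[.505,-.294,.072]))
for q in ((402,180),(447,184)): print(plane('side',q,.072))
E
```

```text
nut -2.064 (82 px) handle nan band [nan nan nan] t 4.4667 tcp [ 0.5047 -0.2938  0.1238] [180.   -0.   26.3] F [-0.4  0.4 -0.6] 0.086 0.0
[423.19622367 170.63084132] [468.9420688  268.89883908]
[426.48575922 159.40652364] [496.24516642 256.04963574]
[429.52692002 149.02969254] [523.34813134 243.29461753]
[422.97261776 180.5771161 ]
[ 0.53915335 -0.26408331  0.072     ]
[ 0.45983572 -0.31808354  0.072     ]
```

The geometry agrees. Lower 70 mm and grip.

```bash

python3 -m handwheel '[0,0,0.3,0,0,0,0.3,0,0,0,0.3,0,0,0,0.3,0,0,0,0.3,0,0,0,0.3,0,0,0,0.3,0,0,0,0.2,0,0,0,0,0,0,0,0,0]'
python3 -m handwheel '[0,0,0,0,0,0,0,0,0,0,0,0,0,0,0,0,0,0,0,0,0,0,0,0,0,0,0,0,0,0,0,0,0,0,0,0,0,0,0,0]' 0 20
python3 -c "from h import *;rep()"
```

```text
time_s: 5.3
eef_pos: [0.5042, -0.2937, 0.0539]
tool_rot: [-180.0, 0.0, 26.3]
wrist_force: [1.2, 0.4, 0.6]
opening: 0.0848
grasp_force: 0.0
time_s: 6.13
eef_pos: [0.5045, -0.2937, 0.0546]
tool_rot: [180.0, -0.0, 26.3]
wrist_force: [-1.3, 1.4, 5.7]
opening: 0.0235
grasp_force: 25.2
nut -2.064 (82 px) handle nan band [nan nan nan] t 6.1833 tcp [ 0.5046 -0.2936  0.0546] [180.   -0.   26.3] F [-2.4  0.9  6.3] 0.023 25.192129611968994
```

Gripped. First working stroke of 0.96 rad, with the last two rows holding.

```bash

python3 -m handwheel '[0.036,-0.6,0,1,0.036,-0.6,0,1,0.036,-0.6,0,1,0.036,-0.6,0,1,0.036,-0.6,0,1,0.036,-0.6,0,1,0.036,-0.6,0,1,0.036,-0.6,0,1,0,0,0,0,0,0,0,0]'
python3 -c "from h import *;rep()"
```

```text
time_s: 7.02
eef_pos: [0.5076, -0.1546, 0.0545]
tool_rot: [179.9, -0.0, -28.7]
wrist_force: [-1.3, -0.9, 6.3]
opening: 0.0233
grasp_force: 25.3
nut nan (0 px) handle nan band [nan nan nan] t 7.0667 tcp [ 0.5075 -0.1547  0.0545] [180.   -0.  -28.7] F [-1.7  1.3  5.3] 0.023 25.338478088378906
```

```bash

python3 -m handwheel '[0.036,0.6,0,-1,0.036,0.6,0,-1,0.036,0.6,0,-1,0.036,0.6,0,-1,0.036,0.6,0,-1,0.036,0.6,0,-1,0.036,0.6,0,-1,0.036,0.6,0,-1,0.036,0.6,0,-1,0,0,0,0]'
python3 - <<'E'
from h import *
rep();cv2.imwrite('pics/t2.png',np.vstack([capture('top')[120:400,300:620],capture('side')[100:300,220:540]]))
E
```

```text
time_s: 7.9
eef_pos: [0.5146, -0.3113, 0.0545]
tool_rot: [179.9, -0.1, 33.5]
wrist_force: [-0.8, 3.3, 10.7]
opening: 0.0235
grasp_force: 27.7
nut -1.255 (84 px) handle nan band [nan nan nan] t 7.95 tcp [ 0.5139 -0.3102  0.0545] [ 1.80e+02 -1.00e-01  3.32e+01] F [-1.2  2.5  7.3] 0.023 26.65386825799942
```

View pics/t2.png

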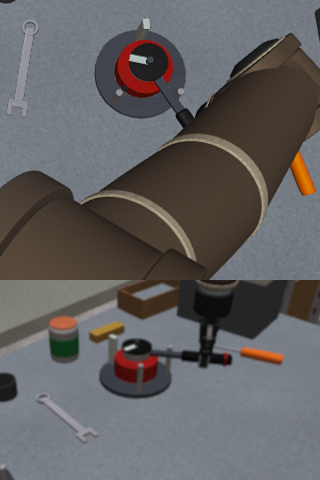

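Stripe now points left at about (435,178), nut at -1.255, so the ratchet works. Next: stroke 2 and its return.

```bash

python3 -m handwheel '[0.036,-0.6,0,1,0.036,-0.6,0,1,0.036,-0.6,0,1,0.036,-0.6,0,1,0.036,-0.6,0,1,0.036,-0.6,0,1,0.036,-0.6,0,1,0.036,-0.6,0,1,0.036,-0.6,0,1,0,0,0,0]'
python3 -m handwheel '[0.036,0.6,0,-1,0.036,0.6,0,-1,0.036,0.6,0,-1,0.036,0.6,0,-1,0.036,0.6,0,-1,0.036,0.6,0,-1,0.036,0.6,0,-1,0.036,0.6,0,-1,0,0,0,0,0,0,0,0]'
python3 -c "from h import *;rep()"
```

```text
time_s: 8.88
eef_pos: [0.5085, -0.1523, 0.0544]
tool_rot: [180.0, -0.0, -29.1]
wrist_force: [-3.4, -4.7, 5.1]
opening: 0.024
grasp_force: 27.7
time_s: 9.72
eef_pos: [0.504, -0.2939, 0.0545]
tool_rot: [-180.0, -0.0, 26.1]
wrist_force: [-1.0, 0.8, 6.2]
opening: 0.0234
grasp_force: 25.8
nut -0.391 (87 px) handle nan band [nan nan nan] t 9.7667 tcp [ 0.5039 -0.2936  0.0545] [-180.   -0.   26.] F [-1.2 -0.3  5.2] 0.024 25.50596058368683
```

```bash

python3 -m handwheel '[0.036,-0.6,0,1,0.036,-0.6,0,1,0.036,-0.6,0,1,0.036,-0.6,0,1,0,0,0,0,0,0,0,0,0,0,0,0,0,0,0,0,0,0,0,0,0,0,0,0]'
python3 - <<'E'
from h import *
rep();cv2.imwrite('pics/t3.png',np.vstack([cv2.resize(capture('top')[120:260,390:520],None,fx=2,fy=2),cv2.resize(capture('side')[140:220,310:440],None,fx=2,fy=2)]))
E
```

```text
time_s: 10.6
eef_pos: [0.4884, -0.2236, 0.0544]
tool_rot: [-179.9, 0.0, -1.2]
wrist_force: [-1.8, 1.0, 6.2]
opening: 0.0238
grasp_force: 25.6
nut -0.012 (82 px) handle nan band [nan nan nan] t 10.65 tcp [ 0.4884 -0.2236  0.0544] [-179.9    0.    -1.2] F [-2.1  1.4  7.7] 0.024 25.63291311264038
```

View pics/t3.png

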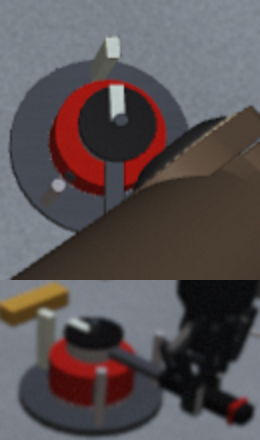

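Stripe points at the post (nut about -0.01), and the pin/post symmetry agrees with the centre within 0.01 rad. Release and lift.

```bash

python3 -m handwheel '[0,0,0,0,0,0,0,0,0,0,0,0,0,0,0,0,0,0,0,0,0,0,0,0,0,0,0,0,0,0,0,0,0,0,0,0,0,0,0,0]' 1
python3 -m handwheel '[0,0,-0.3,0,0,0,-0.5,0,0,0,-0.6,0,0,0,-0.6,0,0,0,-0.6,0,0,0,-0.6,0,0,0,-0.6,0,0,0,-0.6,0,0,0,0,0,0,0,0,0]'
python3 - <<'E'
from h import *
rep()
def cen(im):
    ys,xs=np.mgrid[150:215,425:475]
    W=np.array([plane('top',p,.087) for p in np.c_[xs.ravel(),ys.ravel()]])[:,:2]
    r=np.hypot(*(W-C[:2]).T);v=im[ys.ravel(),xs.ravel()].astype(int)
    m=(v.min(1)>110)&(r<.04);return W[m].mean(0)
t2=np.zeros((480,640,3),np.uint8);t2[120:400,300:620]=cv2.imread('pics/t2.png')[:280]
im=capture('top');p=[cen(i) for i in(cv2.imread('pics/top0.png'),t2,im)]
from scipy.optimize import fsolve
c=fsolve(lambda c:[np.hypot(*(p[0]-c))-np.hypot(*(q-c)) for q in p[1:]],C[:2])
a=lambda v:np.arctan2(v[1],v[0])
print('circle centre',c,'nut by it',a(P[:2]-c)-a(p[2]-c),'old',a(P[:2]-C[:2])-a(p[2]-C[:2]))
i=im;h0=cv2.imread('pics/top0.png')
print('blue diff',np.abs(i[150:320,130:230].astype(int)-h0[150:320,130:230]).mean())
E
```

```text
time_s: 11.58
eef_pos: [0.4889, -0.2238, 0.0543]
tool_rot: [-180.0, -0.0, -1.2]
wrist_force: [0.5, -0.1, 0.4]
opening: 0.085
grasp_force: 0.0
time_s: 12.42
eef_pos: [0.4893, -0.224, 0.1874]
tool_rot: [-180.0, -0.1, -1.2]
wrist_force: [-1.2, 0.3, 0.3]
opening: 0.0856
grasp_force: 0.0
nut -0.008 (81 px) handle nan band [nan nan nan] t 12.4667 tcp [ 0.4888 -0.2236  0.1865] [-180.    -0.    -1.2] F [-0.3  0.9  0.1] 0.086 0.0
circle centre [ 0.64137696 -0.2277544 ] nut by it -0.04915955483285923 old -0.004477943073138126
blue diff 11.987803921568627
```

```bash
python3 - <<'E'
from h import *
im=capture('top');h0=cv2.imread('pics/top0.png')
ys,xs=np.mgrid[150:200,430:470]
W=np.array([plane('top',p,.087) for p in np.c_[xs.ravel(),ys.ravel()]])[:,:2]
w=np.clip(im[ys.ravel(),xs.ravel()].min(1).astype(float)-70,0,90)
r=W-C[:2];w[(np.hypot(*r.T)>.036)|(np.hypot(*r.T)<.009)]=0
# intensity-weighted centre line of the stripe
x,y=r.T; k=(x>.010)&(x<.032)&(w>0)
s,b=np.polyfit(x[k],y[k],1,w=np.sqrt(w[k]));print('stripe dir deg',np.degrees(np.arctan(s)),'offset mm',b*1e3,'A0',np.degrees(A0))
o=np.hstack([im[140:330,100:260],h0[140:330,100:260]]);o=cv2.resize(o,(640,380))
z=cv2.resize(im[130:210,395:495],(640,512),interpolation=cv2.INTER_CUBIC)[:220]
z=cv2.resize(im[130:220,390:650 if 0 else 640],(640,230))
cv2.imwrite('pics/fin.png',np.vstack([o,cv2.resize(im[130:204,385:600],(640,220),interpolation=cv2.INTER_CUBIC)]))
E
```

```text
stripe dir deg 0.3093118775787395 offset mm 0.4763699697459671 A0 2.1989916963539318
```

View pics/fin.png

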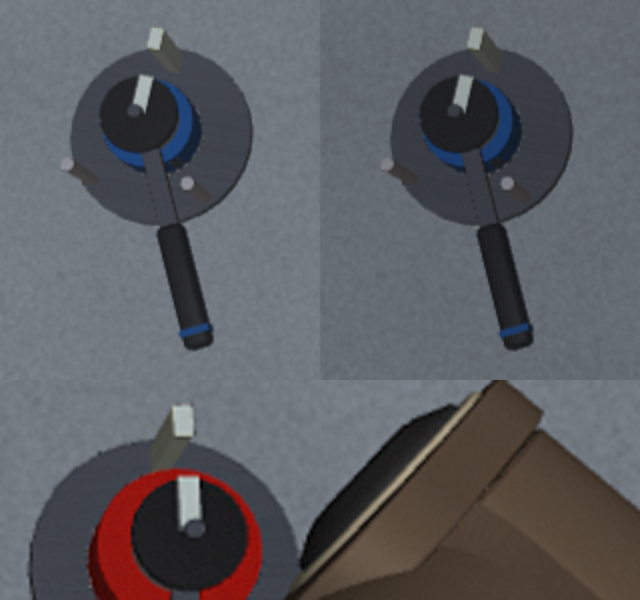

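The blue spanner hasn't moved, and the red stripe points at the post. The three estimates (-0.05, -0.01, +0.03) scatter around zero, and the arm is clear.

```bash
python3 -c "from rig import order;print(order.finish_job())"
```

```text
the job is handed in; nothing more can be done
None
```

The red nut is tightened: its stripe points at the white post to within about 0.05 rad by my image estimates. I released the spanner, left the blue one where it was, and handed the job in at about 12.5 s.

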